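# Shut the bench down at its three buttons

### The arm

A 7-joint arm with a two-finger parallel gripper is mounted at the origin on a cart in front of the work surface, level with it; the furniture and walls round the work are solid. World frame = base frame: x ahead of the robot, y to its left, z up, the work surface at z = 0. Lengths are in m, angles in degrees, forces in N, time in s.
With the tool pointing down it reaches from about 0.425 to 0.975 m from the base axis. Payload 16.7 kg.
Tool frame: the origin (TCP) lies on the front face of the gripper's body, between the roots of the fingers; the fingertips stand 73 mm ahead of it and the grasp point (between the pads) lies 54 mm ahead of it; z points along the fingers, y is the line along which they close (so a half turn about z gives the same grasp; the last joint's range is limited). The gripper opens to 85 mm and grips with 20 to 120 N. Pads are 22 mm wide; open, the fingers measure 114 mm over their backs; the gripper's body (76 mm by 85 mm) begins 54 mm behind the grasp point. The pads swing forward as they close: fully open they stand 13 mm farther back than shut.
Start: joints at [-79.67, 24.414, 4.234, 92.017, -1.954, 63.644, -3.845], TCP at [0.219, 0.639, 0.304] pointing down, gripper open.
Joint ranges: [-163.25, 163.25], [-28.42, 122.38], [-70.27, 78.77], [12.13, 141.07], [-58.53, 238.53], [9.26, 117.41], [-156.51, 156.51]. Speed limits (degrees/s): [108.29, 108.29, 136.94, 136.94, 172.46, 172.46, 172.46].

### API

Orientations are given as [roll, pitch, yaw] about the fixed x, y, z axes, in that order (R = Rz(yaw) Ry(pitch) Rx(roll)).
In Python, from station import state, read_camera, get_calibration, finish_job gives the robot as it stands.
- The arm moves only by the tool play_rows, never from a script. Its argument "deltas" is a list of rows, each a list of 5 numbers: the gripper command: -1 is fully open, 1 is shut, values between are in proportion, then the shift along the tool's x, y, z in m, then the turn about the tool's z in degrees. A call has exactly 10 rows; each row is the pose to reach, as a shift and turn from the pose commanded when the call began, along the tool's axes at that moment; what a row does not reach only later rows make up. A row lasts 1/10 s, in which the tool goes at most 50 mm and 8.59 degrees, less where a joint would pass 70% of its speed; a pose out of reach is approached as far as the arm can. A call with a gripper value outside its range is refused whole. The fingers move at their own pace and stop on an object; "force" is the grip in N (left out, the last holds). Time passes only in rows, so rows that repeat a pose let the fingers close, or fill a call up. It gives the time, the measured TCP pose, the force, the opening and the grip force at its end, in the units of the state.
- state(): the state, without advancing time (a new reading comes with each control period).
- read_camera(name): name is "scene" or "top" or "wrist"; returns the picture (384x512x3 uint8, red, green, blue); there is no depth.
- get_calibration(name): a dict with "mtx" (3x3 intrinsics, pixels), "rvec" (rotation vector, rad) and "tvec" (3), from world to camera coordinates, as OpenCV has them; the wrist camera has in their place "mount" (4x4, takes a point from camera to tool coordinates, whose origin is the TCP and whose axes are the flange's). Camera axes: x right, y down, z forward; pixel columns grow to the right and rows downward; lengths in m; the calibration is good to about 2 mm. A picture is of the moment at which its call begins: read the wrist's pose just before it. get_calibration takes no time and is no camera call.
- finish_job(): hands the job in; it is judged then, once.
The state is a dict: "clock": time; "q": joint angles; "qvel": joint speeds; "joint_torque": joint torques, N m; "ee_pos": TCP position; "orientation": TCP orientation; "ft_force": force on the tool from outside, world axes, zero at the start; "moment": the same for the moment, N m; "finger_gap": opening from 0.0 (shut) to 1.0 (fully open); "finger_force": force on a finger pad.
Only numpy, scipy, OpenCV 4.12 (cv2) and the standard library are available. Lean on these libraries where they do the work, as an engineer would, in place of code of your own. Each camera call takes 0.05 s, during which the arm holds its last target. There are 200 camera calls.

### The job

Shut the workbench down for the evening: on the three push-button boxes press first the small round button (extractor), then the square button (lamp) and last the wide mushroom button (mains). Push each one gently with the fingertips, all the way in, so that it stays in. Pick nothing up, and do not shift the boxes or the parts standing among them.

Things in the scene. Friction and masses are not known exactly. Their poses are not given: they have to be found in the camera images.
- round_box: Loose plain grey push-button box, 70 x 70 mm and 45 mm high, about 0.8 kg, on four rubber feet; on top, in the middle, a black button with a small round flat-topped cap, 24 mm across. Origin: centre of the underside; z up. All three boxes are alike but for the button.
- round_top (a point): Centre of the top face of the round button; it goes down with the button. 61 mm above the bench when the button is out, 53 mm when it is fully in. The metal collar round the button reaches 48 mm above the bench, so a fingertip wider than the cap can press it home.
- round_button (a joint): How far the round button is pushed in, m: about 0 is out, 0.008 is fully in, at a hard stop. It resists with about 4 N of friction, does not spring back, and stays where it is pushed.
- square_box: Loose plain grey push-button box, 70 x 70 mm and 45 mm high, about 0.8 kg, on four rubber feet; on top, in the middle, a black button with a square flat-topped cap, 30 x 30 mm. Origin: centre of the underside; z up. All three boxes are alike but for the button.
- square_top (a point): Centre of the top face of the square button; it goes down with the button. 61 mm above the bench when the button is out, 53 mm when it is fully in. The metal collar round the button reaches 48 mm above the bench, so a fingertip wider than the cap can press it home.
- square_button (a joint): How far the square button is pushed in, m: about 0 is out, 0.008 is fully in, at a hard stop. It resists with about 4 N of friction, does not spring back, and stays where it is pushed.
- mushroom_box: Loose plain grey push-button box, 70 x 70 mm and 45 mm high, about 0.8 kg, on four rubber feet; on top, in the middle, a black button with a wide round mushroom cap, 44 mm across, on a thinner stem. Origin: centre of the underside; z up. All three boxes are alike but for the button.
- mushroom_top (a point): Centre of the top face of the mushroom button; it goes down with the button. 61 mm above the bench when the button is out, 53 mm when it is fully in. The metal collar round the button reaches 48 mm above the bench, so a fingertip wider than the cap can press it home.
- mushroom_button (a joint): How far the mushroom button is pushed in, m: about 0 is out, 0.008 is fully in, at a hard stop. It resists with about 4 N of friction, does not spring back, and stays where it is pushed.
- tape_measure: Loose bystander near the boxes, to be left alone: tape measure, 36 x 78 mm, 64 mm high. Origin: centre of the underside.
- brass_elbow: Loose bystander near the boxes, to be left alone: brass pipe elbow, 44 x 44 mm, 28 mm high. Origin: centre of the underside.
- coupling: Loose bystander near the boxes, to be left alone: plastic pipe coupling, 39 mm across, 40 mm high. Origin: centre of the underside.
- brass_nipple: Loose bystander near the boxes, to be left alone: brass hex nipple standing on its thread, 30 mm across, 41 mm high. Origin: centre of the underside.

How it is judged (in metres and radians):
On the way, in this order (a step that is already met when the one before it is completed fails the run):
1. the small round button is pushed in (value of joint round_button above 0.0055 m), for 0.1 s.
2. the square button is pushed in (value of joint square_button above 0.0055 m), for 0.1 s.
3. the mushroom button is pushed in (value of joint mushroom_button above 0.0055 m), for 0.1 s.
At the end, for the whole second after the job is handed in: All three buttons stay pushed in (at least 5.5 of their 8 mm), the boxes stand level and at rest, and boxes and bystanders are within 20 mm of where they stood (value of joint each of round_button, square_button, mushroom_button above 0.0055 m and distance of each of round_box, square_box, mushroom_box, tape_measure, brass_elbow, coupling, brass_nipple from where it was at the start of the episode below 0.02 m and angle between each of round_box, square_box, mushroom_box's own z axis and vertical below 0.05 rad and linear speed of each of round_box, square_box, mushroom_box below 0.02 m/s); the robot touches nothing.
It fails at once if the square button is pressed before the small round one is in (value of joint square_button above 0.003 m and value of joint round_button below 0.0055 m).
It fails at once if the mushroom button is pressed before the square one is in (value of joint mushroom_button above 0.003 m and value of joint square_button below 0.0055 m).
It fails at once if a button box is shifted or lifted by more than 20 mm, or tipped by more than 0.15 rad (distance of any of round_box, square_box, mushroom_box from where it was at the start of the episode above 0.02 m or angle between any of round_box, square_box, mushroom_box's own z axis and vertical above 0.15 rad).
It fails at once if a button or its box is pushed with more than 40 N (contact force between the arm and round_box above 40 N or contact force between the arm and square_box above 40 N or contact force between the arm and mushroom_box above 40 N).
It fails at once if a bystander is moved by more than 20 mm (distance of any of tape_measure, brass_elbow, coupling, brass_nipple from where it was at the start of the episode above 0.02 m).
It also fails if it takes over 45 s, if anything falls off the work surface, if the arm or the gripper's body presses on something with over 40 N, if the wrist force passes 120 N, or if a joint passes its speed limit or range.

## Working session

There is one attempt and no reset: what is moved stays moved. The work goes in short steps, Python scripts to look and compute and a tool call to move; the robot and the scene stay as the last step left them, time stands still between calls to the robot, and variables do not carry over. Pictures are saved under pics/ and viewed, at most 10 in all, crops included, and the job is handed in when it is done.

Besides the shell and the picture viewer there is one more tool, called as name([rows], argument=value, ...), one row to a line, values as JSON. play_rows: Moves the arm, as the interface text tells. Its arguments: {"type":"object","properties":{"deltas":{"type":"array","items":{"type":"array","items":{"type":"number"}}},"force":{"type":"number"}},"required":["deltas"]}

```bash
mkdir -p pics; python3 - <<'E'
from station import *
import cv2
s=state();print(s['clock'],s['ee_pos'],s['orientation'],s['finger_gap'],s['ft_force'])
for n in('top','scene'):
    cv2.imwrite(f'pics/{n}.png',cv2.cvtColor(read_camera(n),cv2.COLOR_RGB2BGR))
    print(get_calibration(n))
print(get_calibration('wrist'))
E
```

```text
0.0 [0.218544   0.63830008 0.30321015] [-1.79925944e+02  6.88533315e-03  1.61099581e+02] 1.0014232652051216 [0.49287722 1.0165039  0.37137467]
{'mtx': array([[451.45008144,   0.        , 256.75388261],
       [  0.        , 451.45008144, 192.499922  ],
       [  0.        ,   0.        ,   1.        ]]), 'rvec': array([ 2.11258202, -2.1682753 ,  0.12313269]), 'tvec': array([0.23265825, 0.47126712, 1.11560347])}
{'mtx': array([[461.3791505 ,   0.        , 250.01662216],
       [  0.        , 461.3791505 , 191.34269811],
       [  0.        ,   0.        ,   1.        ]]), 'rvec': array([ 2.11550089, -0.74360123,  0.39120211]), 'tvec': array([-0.22983068,  0.32751688,  0.59743598])}
{'mtx': array([[277.54874529,   0.        , 254.68868709],
       [  0.        , 277.54874529, 189.57243413],
       [  0.        ,   0.        ,   1.        ]]), 'mount': array([[ 5.54178513e-05, -9.47099133e-01, -3.20941162e-01,
         8.27860264e-02],
       [ 9.99999131e-01, -3.70306126e-04,  1.26544819e-03,
         7.99705923e-05],
       [-1.31735136e-03, -3.20940953e-01,  9.47098289e-01,
        -7.00106126e-02],
       [ 0.00000000e+00,  0.00000000e+00,  0.00000000e+00,
         1.00000000e+00]])}
```

View pics/top.png

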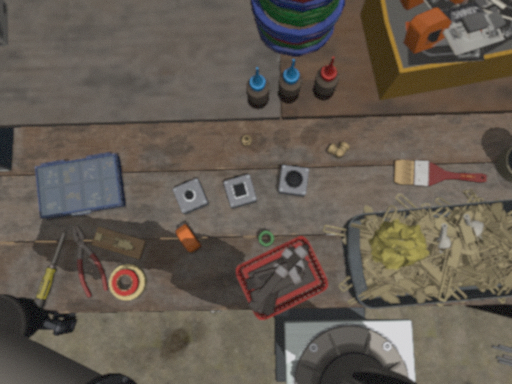

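View pics/scene.png

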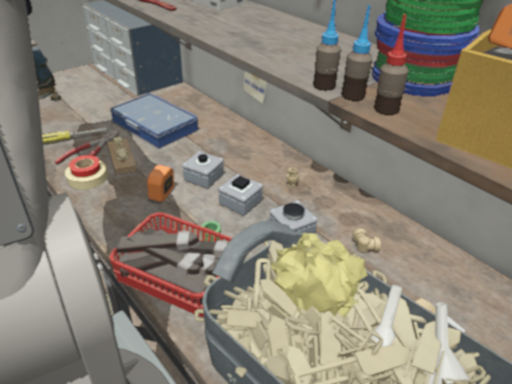

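```bash
cat > h.py <<'E'
import numpy as np,cv2
from station import *
def back(n,uv,z):
    c=get_calibration(n);R=cv2.Rodrigues(c['rvec'])[0]
    o=-R.T@c['tvec']; d=R.T@np.linalg.solve(c['mtx'],[*uv,1.])
    return o+d*(z-o[2])/d[2]
def pix(n,p):
    c=get_calibration(n)
    return cv2.projectPoints(np.array([p],float),c['rvec'],c['tvec'],c['mtx'],None)[0].ravel()
E
python3 - <<'E'
from h import *
im=cv2.imread('pics/top.png')[125:255,160:360]
cv2.imwrite('pics/topc.png',cv2.resize(im,None,fx=4,fy=4,interpolation=cv2.INTER_CUBIC))
for n,uv,z in [('round',(190,195),.061),('sq',(240,190),.061),('mush',(293.5,179.5),.061),('tape',(187,237),.064),('coup',(266,238),.04),('nip',(246,140),.041),('elb',(338,149),.028),('shelf?',(300,122),0.)]:
    p=back('top',uv,z);print(n,p.round(3),np.hypot(*p[:2]).round(3),pix('scene',p).round())
E
```

```text
round [0.472 0.387 0.061] 0.61 [203. 157.]
sq [0.481 0.261 0.061] 0.547 [240. 181.]
mush [0.504 0.127 0.061] 0.52 [292. 208.]
tape [0.367 0.394 0.064] 0.539 [160. 170.]
coup [0.361 0.2   0.04 ] 0.413 [210. 227.]
nip [0.614 0.245 0.041] 0.661 [291. 170.]
elb [0.586 0.008 0.028] 0.586 [365. 236.]
shelf? [0.669 0.101 0.   ] 0.677 [354. 206.]
```

View pics/topc.png

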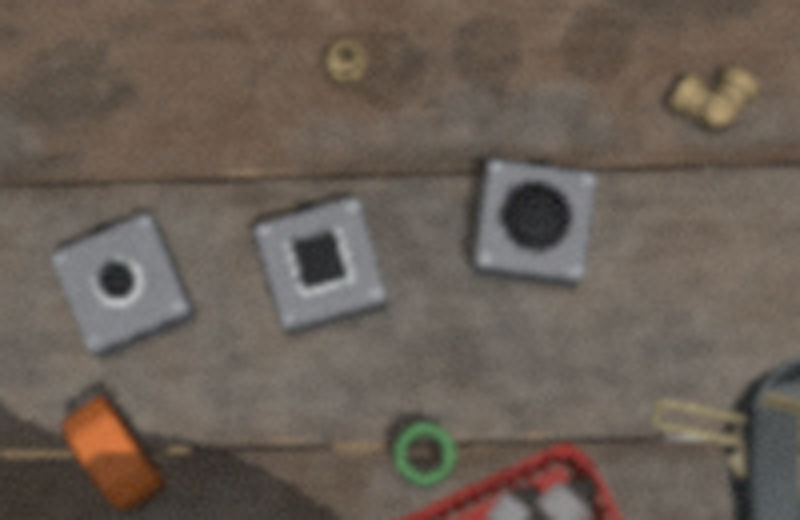

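play_rows([
  [1, -0.036, -0.017, 0, 0],
  [1, -0.072, -0.035, 0, 0],
  [1, -0.108, -0.052, 0, 0],
  [1, -0.144, -0.07, 0, 0],
  [1, -0.18, -0.087, 0.02, 0],
  [1, -0.216, -0.104, 0.04, 0],
  [1, -0.252, -0.122, 0.06, 0],
  [1, -0.288, -0.139, 0.08, 0],
  [1, -0.321, -0.155, 0.1, 0],
  [1, -0.321, -0.155, 0.1, 0],
], force=40)

```text
clock: 1.1
ee_pos: [0.475, 0.3824, 0.2012]
orientation: [-179.7, 0.0, 160.7]
ft_force: [0.3, 0.7, -0.8]
finger_gap: 0.002
finger_force: 0.0
```

```bash
cat >> h.py <<'E'
from scipy.spatial.transform import Rotation as Ro
def pose():
    s=state();return np.array(s['ee_pos']),Ro.from_euler('xyz',s['orientation'],degrees=True).as_matrix(),s
def wback(uv,z,p,R):
    c=get_calibration('wrist');M=c['mount']
    d=R@M[:3,:3]@np.linalg.solve(c['mtx'],[*uv,1.]);o=p+R@M[:3,3]
    return o+d*(z-o[2])/d[2]
def to(x,y,tip=None):
    p,R,s=pose();d=np.array([x-p[0],y-p[1],0]);print('clock',s['clock'],'ee',p.round(4),'F',np.round(s['ft_force'],1),'gap',round(s['finger_gap'],3),'tool shift',(R.T@d).round(4))
E
python3 - <<'E'
from h import *
to(*back('top',(189.4,194.6),.061)[:2])
p,R,s=pose()
cv2.imwrite('pics/w1.png',cv2.cvtColor(read_camera('wrist'),cv2.COLOR_RGB2BGR))
c=get_calibration('wrist');M=c['mount']
for n,uv in [('round',(189.4,194.6)),('sq',(239.6,189.4)),('mush',(293.9,178.6))]:
    q=back('top',uv,.061);v=np.linalg.inv(M)@np.r_[R.T@(q-p),1];u=c['mtx']@v[:3];print(n,q.round(4),(u/u[2])[:2].round(1))
E
```

```text
clock 1.1 ee [0.475  0.3824 0.2012] F [ 0.3  0.7 -0.8] gap 0.002 tool shift [ 0.0038  0.0047 -0.    ]
round [0.4729 0.3881 0.061 ] [260.9 198.6]
sq [0.4825 0.2624 0.061 ] [127.5 253. ]
mush [0.506  0.1262 0.061 ] [ 10.7 314.6]
```

View pics/w1.png

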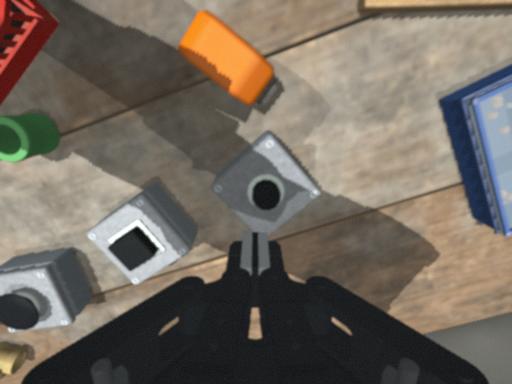

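```bash
python3 - <<'E'
from h import *
p,R,s=pose()
for uv in [(265,193),(135,246),(18,310)]: print(wback(uv,.061,p,R).round(4))
to(.4725,.3855)
E
```

```text
[0.4682 0.3956 0.061 ]
[0.4775 0.2741 0.061 ]
[0.503  0.1382 0.061 ]
clock 1.15 ee [0.4734 0.3851 0.2023] F [-0.7  0.6  1. ] gap -0.0 tool shift [0.001  0.0001 0.    ]
```

play_rows([
  [1, 0.003, 0.003, 0.01, 0],
  [1, 0.003, 0.003, 0.02, 0],
  [1, 0.003, 0.003, 0.03, 0],
  [1, 0.003, 0.003, 0.04, 0],
  [1, 0.003, 0.003, 0.045, 0],
  [1, 0.003, 0.003, 0.045, 0],
  [1, 0.003, 0.003, 0.045, 0],
  [1, 0.003, 0.003, 0.045, 0],
  [1, 0.003, 0.003, 0.045, 0],
  [1, 0.003, 0.003, 0.045, 0],
])

```text
clock: 2.15
ee_pos: [0.4704, 0.3918, 0.1592]
orientation: [180.0, 0.0, 161.1]
ft_force: [-0.0, -0.4, -0.3]
finger_gap: -0.004
finger_force: 0.0
```

```bash
python3 - <<'E'
from h import *
to(.472,.390)
im=cv2.cvtColor(read_camera('wrist'),cv2.COLOR_RGB2BGR)
to(.472,.390)
cv2.imwrite('pics/w2.png',im)
E
```

```text
clock 2.15 ee [0.4704 0.3918 0.1592] F [-0.  -0.4 -0.3] gap -0.004 tool shift [-0.0021 -0.0012 -0.    ]
clock 2.2 ee [0.4703 0.3918 0.1591] F [ 0.1  0.7 -0.9] gap -0.002 tool shift [-0.0022 -0.0012 -0.    ]
```

View pics/w2.png

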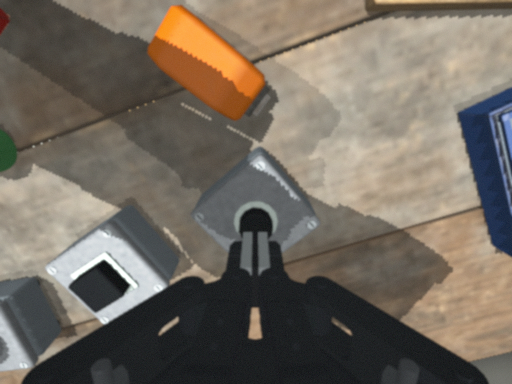

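```bash
python3 - <<'E'
from h import *
p,R,s=pose()
print(wback((256,222),.048,p,R).round(4),wback((257,224),.061,p,R).round(4),wback((103,284),.061,p,R).round(4))
E
```

```text
[0.4737 0.392  0.048 ] [0.4695 0.3941 0.061 ] [0.4786 0.2735 0.061 ]
```

play_rows([
  [1, 0, 0, 0.006, 0],
  [1, 0, 0, 0.012, 0],
  [1, 0, 0, 0.018, 0],
  [1, 0, 0, 0.021, 0],
  [1, 0, 0, 0.023, 0],
  [1, 0, 0, 0.025, 0],
  [1, 0, 0, 0.026, 0],
  [1, 0, 0, 0.027, 0],
  [1, 0, 0, 0.028, 0],
  [1, 0, 0, 0.028, 0],
])

```text
clock: 3.2
ee_pos: [0.4702, 0.3918, 0.131]
orientation: [180.0, 0.0, 161.1]
ft_force: [-0.5, 0.1, 0.6]
finger_gap: 0.0
finger_force: 0.7
```

play_rows([
  [1, 0, 0, 0.001, 0],
  [1, 0, 0, 0.001, 0],
  [1, 0, 0, 0.002, 0],
  [1, 0, 0, 0.002, 0],
  [1, 0, 0, 0.003, 0],
  [1, 0, 0, 0.003, 0],
  [1, 0, 0, 0.004, 0],
  [1, 0, 0, 0.004, 0],
  [1, 0, 0, 0.005, 0],
  [1, 0, 0, 0.005, 0],
])

```text
clock: 4.2
ee_pos: [0.4702, 0.3918, 0.1258]
orientation: [-180.0, 0.0, 161.1]
ft_force: [0.2, -0.2, 2.2]
finger_gap: 0.003
finger_force: 0.5
```

play_rows([
  [1, 0, 0, 0.0005, 0],
  [1, 0, 0, 0.0005, 0],
  [1, 0, 0, 0.001, 0],
  [1, 0, 0, 0.001, 0],
  [1, 0, 0, 0.0015, 0],
  [1, 0, 0, 0.0015, 0],
  [1, 0, 0, 0.002, 0],
  [1, 0, 0, 0.002, 0],
  [1, 0, 0, 0.002, 0],
  [1, 0, 0, 0.002, 0],
])

```text
clock: 5.2
ee_pos: [0.4704, 0.3919, 0.1254]
orientation: [180.0, 0.0, 161.1]
ft_force: [-7.5, -6.2, 28.6]
finger_gap: -0.001
finger_force: 14.4
```

play_rows([
  [1, 0, 0, -0.01, 0],
  [1, 0, 0, -0.03, 0],
  [1, 0, 0, -0.05, 0],
  [1, -0.012, -0.028, -0.06, 0],
  [1, -0.025, -0.057, -0.06, 0],
  [1, -0.037, -0.085, -0.06, 0],
  [1, -0.05, -0.114, -0.06, 0],
  [1, -0.05, -0.114, -0.06, 0],
  [1, -0.05, -0.114, -0.06, 0],
  [1, -0.05, -0.114, -0.06, 0],
])

```text
clock: 6.2
ee_pos: [0.4805, 0.2687, 0.1839]
orientation: [180.0, -0.0, 161.2]
ft_force: [-0.9, 1.4, -0.2]
finger_gap: 0.0
finger_force: 0.0
```

```bash
python3 - <<'E'
from h import *
read_camera('top')
im=cv2.cvtColor(read_camera('wrist'),cv2.COLOR_RGB2BGR)
to(.4805,.268)
cv2.imwrite('pics/w3.png',im)
E
```

```text
clock 6.3 ee [0.4804 0.2687 0.1838] F [-0.   0.2 -0.2] gap -0.002 tool shift [-0.0003 -0.0007 -0.    ]
```

View pics/w3.png

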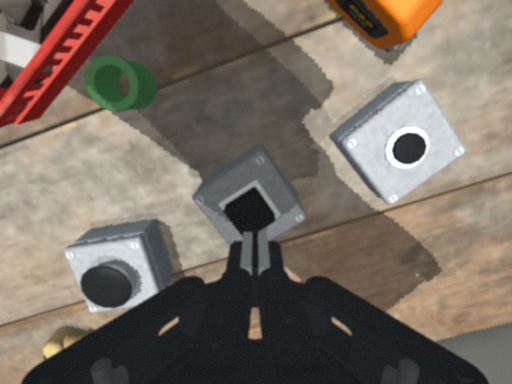

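```bash
python3 - <<'E'
from h import *
p,R,s=pose()
for uv,z in [((250,210),.061),((106,286),.061),((409,149),.053)]: print(wback(uv,z,p,R).round(4))
to(*wback((250,210),.061,p,R)[:2])
E
```

```text
[0.4783 0.2661 0.061 ]
[0.5042 0.1305 0.061 ]
[0.4734 0.3903 0.053 ]
clock 6.3 ee [0.4804 0.2687 0.1838] F [-0.   0.2 -0.2] gap -0.002 tool shift [ 0.0012 -0.0032 -0.    ]
```

play_rows([
  [1, 0.001, -0.003, 0.015, 0],
  [1, 0.001, -0.003, 0.03, 0],
  [1, 0.001, -0.003, 0.042, 0],
  [1, 0.001, -0.003, 0.046, 0],
  [1, 0.001, -0.003, 0.049, 0],
  [1, 0.001, -0.003, 0.051, 0],
  [1, 0.001, -0.003, 0.053, 0],
  [1, 0.001, -0.003, 0.055, 0],
  [1, 0.001, -0.003, 0.056, 0],
  [1, 0.001, -0.003, 0.056, 0],
])

```text
clock: 7.3
ee_pos: [0.4788, 0.2653, 0.128]
orientation: [180.0, 0.0, 161.1]
ft_force: [0.0, 1.2, 0.4]
finger_gap: -0.003
finger_force: 0.3
```

play_rows([
  [1, 0, 0, 0.0005, 0],
  [1, 0, 0, 0.001, 0],
  [1, 0, 0, 0.0015, 0],
  [1, 0, 0, 0.002, 0],
  [1, 0, 0, 0.0025, 0],
  [1, 0, 0, 0.003, 0],
  [1, 0, 0, 0.003, 0],
  [1, 0, 0, 0.003, 0],
  [1, 0, 0, 0.003, 0],
  [1, 0, 0, 0.003, 0],
])

```text
clock: 8.3
ee_pos: [0.4789, 0.2653, 0.1255]
orientation: [180.0, 0.0, 161.1]
ft_force: [-3.9, -0.5, 16.8]
finger_gap: -0.003
finger_force: 8.2
```

play_rows([
  [1, 0, 0, -0.01, 0],
  [1, 0, 0, -0.03, 0],
  [1, 0, 0, -0.05, 0],
  [1, -0.017, -0.03, -0.06, 0],
  [1, -0.035, -0.06, -0.06, 0],
  [1, -0.052, -0.09, -0.06, 0],
  [1, -0.069, -0.121, -0.06, 0],
  [1, -0.069, -0.121, -0.06, 0],
  [1, -0.069, -0.121, -0.06, 0],
  [1, -0.069, -0.121, -0.06, 0],
])

```text
clock: 9.3
ee_pos: [0.5046, 0.1292, 0.185]
orientation: [180.0, -0.0, 161.1]
ft_force: [-0.9, 0.4, 0.9]
finger_gap: -0.002
finger_force: 0.0
```

```bash
python3 - <<'E'
from h import *
read_camera('top')
im=cv2.cvtColor(read_camera('wrist'),cv2.COLOR_RGB2BGR)
to(.505,.1285)
cv2.imwrite('pics/w4.png',im)
E
```

```text
clock 9.4 ee [0.5046 0.1295 0.1849] F [-0.3 -0.1  0.5] gap 0.0 tool shift [-0.0007 -0.0008 -0.    ]
```

View pics/w4.png

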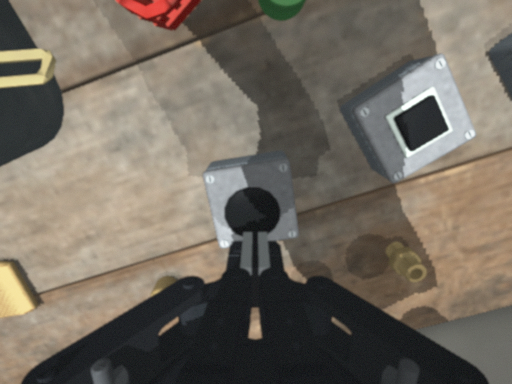

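play_rows([
  [1, 0, -0.002, 0.015, 0],
  [1, 0, -0.002, 0.03, 0],
  [1, 0, -0.002, 0.043, 0],
  [1, 0, -0.002, 0.047, 0],
  [1, 0, -0.002, 0.05, 0],
  [1, 0, -0.002, 0.052, 0],
  [1, 0, -0.002, 0.054, 0],
  [1, 0, -0.002, 0.056, 0],
  [1, 0, -0.002, 0.057, 0],
  [1, 0, -0.002, 0.057, 0],
])

```text
clock: 10.4
ee_pos: [0.5042, 0.1266, 0.128]
orientation: [180.0, 0.0, 161.1]
ft_force: [0.5, -0.0, -0.8]
finger_gap: -0.001
finger_force: 0.0
```

play_rows([
  [1, 0, 0, 0.0005, 0],
  [1, 0, 0, 0.001, 0],
  [1, 0, 0, 0.0015, 0],
  [1, 0, 0, 0.002, 0],
  [1, 0, 0, 0.0025, 0],
  [1, 0, 0, 0.003, 0],
  [1, 0, 0, 0.003, 0],
  [1, 0, 0, 0.003, 0],
  [1, 0, 0, 0.003, 0],
  [1, 0, 0, 0.003, 0],
])

```text
clock: 11.4
ee_pos: [0.5043, 0.1265, 0.1255]
orientation: [180.0, 0.0, 161.1]
ft_force: [-4.6, 0.1, 17.1]
finger_gap: -0.001
finger_force: 8.8
```

play_rows([
  [1, 0, 0, -0.01, 0],
  [1, 0, 0, -0.03, 0],
  [1, 0, 0, -0.05, 0],
  [1, 0, 0, -0.07, 0],
  [1, 0, 0, -0.1, 0],
  [1, 0, 0, -0.12, 0],
  [1, 0, 0, -0.12, 0],
  [1, 0, 0, -0.12, 0],
  [1, 0, 0, -0.12, 0],
  [1, 0, 0, -0.12, 0],
])

```text
clock: 12.4
ee_pos: [0.5038, 0.1263, 0.2441]
orientation: [-179.9, -0.1, 161.1]
ft_force: [-0.9, -0.2, -0.5]
finger_gap: 0.001
finger_force: 0.0
```

```bash
python3 - <<'E'
from h import *
a=cv2.imread('pics/scene.png');b=cv2.cvtColor(read_camera('scene'),cv2.COLOR_RGB2BGR)
c=np.hstack([i[140:250,140:330] for i in(a,b)])
cv2.imwrite('pics/cmp.png',cv2.resize(c,None,fx=2.1,fy=2.1,interpolation=cv2.INTER_CUBIC))
E
```

```text
(no output)
```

View pics/cmp.png

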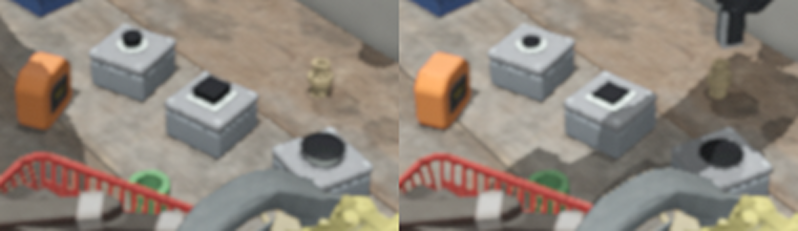

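The before/after crops show all three caps now low in their collars; boxes and parts have not moved.

```bash
python3 -c "from station import *;print(finish_job())"
```

```text
the job is handed in; nothing more can be done
None
```

I pressed the buttons in order (round, square, mushroom), each to its hard stop with at most about 29 N read at the wrist. A before/after picture shows the caps in and no visible shift of the boxes, tape measure, coupling or nipple; the elbow was outside that crop. The job is handed in, but no verdict was returned.

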